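Scrub out the tilted jar and clip the brush away

TASK

Take the bottle brush from its wooden rest and scrub out the jar that lies tilted in the cradle: push the bristles right down to the bottom of the jar, draw them back up to the mouth, and do this a second time. Then lay the brush's handle level across the two forks of the clip holder, centred, press it down past the sprung jaw until it sits at the bottom of both forks with the jaw closed over it, and let go. Mind the upright board behind the work, and do not knock over the cup or the spray bottle.

Things in the scene. Friction and masses are not known exactly. Their poses are not given: they have to be found in the camera images.
- brush_grip (a point): centre of the bottle brush's round wooden handle (16 mm diameter, 130 mm long). Brush 250 mm long, about 90 g, balancing some 20 mm from here on the bristle side. Own y runs along the brush, bristles at -y; it may be rolled about its y. At the start it lies level in the rest, 50 mm above the table.
- brush_tip (a point): free end of the brush's round bristle head (33 mm diameter, 70 mm long, rigid), on its axis, 185 mm from brush_grip; a bare 6 mm wire 50 mm long joins head and handle
- tool_rest: fixed pale wooden rest, base 70 x 120 x 12 mm, two plain notched uprights 14 mm thick at y = -45 and +45 mm, 57 mm high; the brush's handle lies in the notches along the rest's y, its centre within 8 mm of midway. Origin: centre of the underside.
- jar: fixed pale round jar, 105 mm tall, 64 mm outside, 52 mm bore widening to 56 at the rim, 8 mm floor, open, in a wooden cradle on the right. It lies back, its axis 40 degrees above level. Origin: centre of its underside; own z runs along its axis out of the mouth, which points roughly to world +y and up.
- jar_floor (a point): centre of the jar's inner floor, on its axis, 97 mm below the mouth
- jar_mouth (a point): centre of the jar's mouth, in the plane of the rim
- clip_seat (a point): on the clip holder (fixed grey base 75 x 125 x 12 mm, two metal forks 14 mm thick, 20 mm wide inside, flared above, at y = -45 and +45 mm): where the handle's centre belongs when seated, midway between the forks, 60 mm above the table. Own y is the line of the seated handle (either end may lead), z up; the forks rise 30 mm above this point.
- jaw (a joint): sprung steel jaw that forms the +x side of the clip holder's fork at y = -45 mm; its nose overhangs the seated handle and a sloping lip above guides the handle in. Rad: 0 closed, grows as the handle, pressed down with about 2 to 6 N at that fork, pushes it outwards (about 0.1 while it passes); the spring returns it to 0.
- white_cup: loose pale bisque cup, 68 mm wide, 76 mm high, standing behind the work; origin under its centre
- spray: loose spray bottle, 64 x 79 x 179 mm, standing behind the work; origin under its centre
- side_panel: obstacle: fixed upright wooden board, 19 mm thick (across y), standing on the table behind the work from x = 0.59 to 0.95 at y = 0.16, 0.79 m high; keep the wrist in front of it when passing between left and right. Origin: below its centre, on the floor (z = -0.85).

How it is judged:
By the outcome, as a careful person would: the job done as asked, in the order asked, and still so for the second after the job is handed in, with the robot touching nothing.
It also fails if it takes over 48 s, if anything falls off the work surface, if the arm or the gripper's body presses on something with over 40 N, if the wrist force passes 120 N, or if a joint passes its speed limit or range.

ROBOT

A 7-joint arm with a two-finger parallel gripper is mounted at the origin on a cart in front of the work surface, level with it; the furniture and walls round the work are solid. World frame = base frame: x ahead of the robot, y to its left, z up, the work surface at z = 0. Lengths are in m, angles in rad, forces in N, time in s.
With the tool pointing down it reaches from about 0.425 to 0.925 m from the base axis. Payload 6.8 kg.
Tool frame: the origin (TCP) lies on the centre line of the jaws, within the pads' length; the fingertips stand 25 mm ahead of it and the grasp point (between the pads) lies 6 mm ahead of it; z points along the fingers, y is the line along which they close (so a half turn about z gives the same grasp; the last joint's range is limited). The gripper opens to 85 mm and grips with 20 to 120 N. Pads are 22 mm wide; open, the fingers measure 114 mm over their backs; the gripper's body (76 mm by 85 mm) begins 54 mm behind the grasp point. The pads swing forward as they close: fully open they stand 13 mm farther back than shut.
Start: joints at [-1.456, 0.477, 0.022, 1.555, -0.011, 1.109, -0.083], TCP at [0.149, 0.658, 0.256] pointing down, gripper open.
Joint ranges: [-2.96, 2.96], [-0.34, 2.1], [-1.41, 1.46], [0.24, 2.44], [-1.37, 4.51], [0.17, 1.92], [-2.96, 2.96]. Speed limits (rad/s): [2.39, 2.39, 3.14, 3.14, 3.14, 3.14, 3.14].

INTERFACE

Orientations are given as a rotation vector (axis times angle).
In Python, from bench import telemetry, grab_frame, job gives the robot as it stands.
- The arm moves only by the tool apply_moves, never from a script. Its argument "rows" is a list of rows, each a list of 2 entries, a list of its own where there are three numbers: the shift along the tool's x, y, z each as a share of 250 mm, from -1 to 1, then the turn, a rotation vector about the tool's x, y, z each as a share of pi rad, from -1 to 1. A call has 1 to 10 rows; each row is the pose to reach, as a shift and turn from the pose commanded when the call began, along the tool's axes at that moment, turning the shorter way round; what a row does not reach only later rows make up. A row lasts 1/8 s, in which the tool goes at most 62.5 mm and 10.7 degrees, less where a joint would pass 70% of its speed; a pose out of reach is approached as far as the arm can. A call with a number of a shift or a turn outside -1 to 1 is refused whole. A call with a gripper value outside its range is refused whole. "jaw" is the gripper's target within -1 to 1 (fully open at 1, half-way at 0, shut at -1), set as the call begins (left out, the last holds). The fingers move at their own pace and stop on an object; "newtons" is the grip in N (left out, the last holds). Time passes only in rows, so rows that repeat a pose let the fingers close. It gives the time, the measured TCP pose, the force, the opening and the grip force at its end, in the units of the state.
- telemetry.get_obs(): the state, without advancing time (a new reading comes with each control period).
- grab_frame(name): name is "side" or "top" or "wrist"; returns a dict with "frame" (384x512x3 uint8, red, green, blue), "vertical_fov" (degrees; the focal length in pixels is half the picture's height over the tangent of half this angle, whatever the lens; pixels are square), "cx", "cy" (the principal point, pixels), "origin" and "attitude" of the camera in the world. Camera axes: x right, y up, looking along -z (the intrinsics and any distortion apply to the point x, -y, -z); pixel columns grow to the right and rows downward; lengths in m; the calibration is good to about 2 mm. A picture is of the moment at which its call begins. There is no depth.
- job.hand_in(): hands the job in; it is judged then, once.
The state is a dict: "clock": time; "joints": joint angles; "qvel": joint speeds; "tau": joint torques, N m; "tcp_pos": TCP position; "orientation": TCP orientation; "contact_force": force on the tool from outside, world axes, zero at the start; "moment": the same for the moment, N m; "grip_width": finger opening in m; "gripper_force": force on a finger pad.
Only numpy, scipy, OpenCV 4.12 (cv2) and the standard library are available. Lean on these libraries where they do the work, as an engineer would, in place of code of your own. Each camera call takes 0.05 s, during which the arm holds its last target. There are 200 camera calls.

## Working session

There is one attempt and no reset: what is moved stays moved. The work goes in short steps, Python scripts to look and compute and a tool call to move; the robot and the scene stay as the last step left them, time stands still between calls to the robot, and variables do not carry over. Pictures are saved under pics/ and viewed, at most 13 in all, crops included, and the job is handed in when it is done.

Besides the shell and the picture viewer there is one more tool, called after "Emit:" as name([rows], argument=value, ...), one row to a line, values as JSON. apply_moves: Moves the arm, as the interface text tells. Its arguments: {"type":"object","properties":{"rows":{"type":"array"},"jaw":{"type":"number"},"newtons":{"type":"number"}},"required":["rows"]}

```bash
ls; mkdir -p pics
cat > h.py <<'E'
import numpy as np, cv2
from scipy.spatial.transform import Rotation as R
from bench import telemetry, grab_frame, job
def att(a):
    a=np.array(a,float)
    return a if a.shape==(3,3) else (R.from_rotvec(a).as_matrix() if a.size==3 else R.from_quat(a).as_matrix())
E
python3 - <<'E'
from h import *
print(telemetry.get_obs())
ims=[]
for n in ("side","top"):
    f=grab_frame(n); cv2.imwrite(f"pics/{n}0.png",f["frame"][:,:,::-1]); print(n,{k:v for k,v in f.items() if k!="frame"})
E
```

```text
pics
{'clock': 0.0, 'joints': array([-1.45610777,  0.47779897,  0.02234523,  1.55648184, -0.01149646,
        1.10930023, -0.08311472]), 'qvel': array([ 0.00197689, -0.00159255,  0.00090343, -0.00016043,  0.00079973,
        0.00036477,  0.00059831]), 'tau': array([ 6.00221265e-04, -5.96427405e+01,  1.60812322e+00, -2.81198144e+01,
        1.24548524e-02,  9.06746602e-03, -5.34267713e-06]), 'tcp_pos': array([0.14903401, 0.65776488, 0.25531372]), 'orientation': array([-3.49219946e-01, -3.12205835e+00,  2.92011791e-03]), 'contact_force': array([ 1.18489478, -0.01322256,  0.39518824]), 'moment': array([-0.02433225,  0.02884118, -0.00381646]), 'gripper_force': 0.0, 'grip_width': 0.08531658104688877}
side {'vertical_fov': 48.692839917487674, 'cx': 252.70307232597622, 'cy': 191.51943298951915, 'origin': array([0.70148403, 1.40971599, 0.40828886]), 'attitude': array([0.09040312, 1.6413188 , 2.6126107 ])}
top {'vertical_fov': 55.667422251953205, 'cx': 252.61086584399655, 'cy': 193.07087573030708, 'origin': array([ 0.403078  , -0.06403886,  1.07750174]), 'attitude': array([ 0.09181132, -0.10315761, -1.5449532 ])}
```

View pics/side0.png

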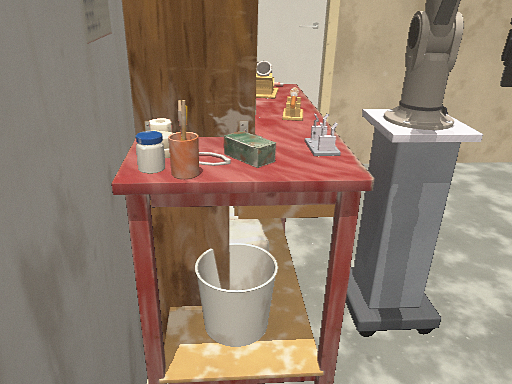

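View pics/top0.png

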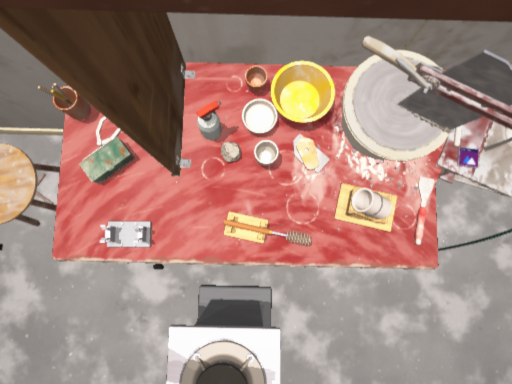

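Run:
```python
from h import *
t=cv2.imread("pics/top0.png"); s=cv2.imread("pics/side0.png")
a=cv2.resize(t[205:265,90:190],None,fx=4,fy=4,interpolation=3)
b=cv2.resize(t[205:265,220:320],None,fx=4,fy=4,interpolation=3)
c=cv2.resize(t[175:240,325:410],None,fx=4,fy=4,interpolation=3)
d=cv2.resize(s[50:165,245:345],None,fx=3,fy=3,interpolation=3)
o=np.zeros((600,800,3),np.uint8)
o[:240,:400]=a;o[:240,400:]=b;o[250:510,:340]=c;o[250:595,400:700]=d
cv2.imwrite("pics/c1.png",o)
```

```text
(no output)
```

View pics/c1.png

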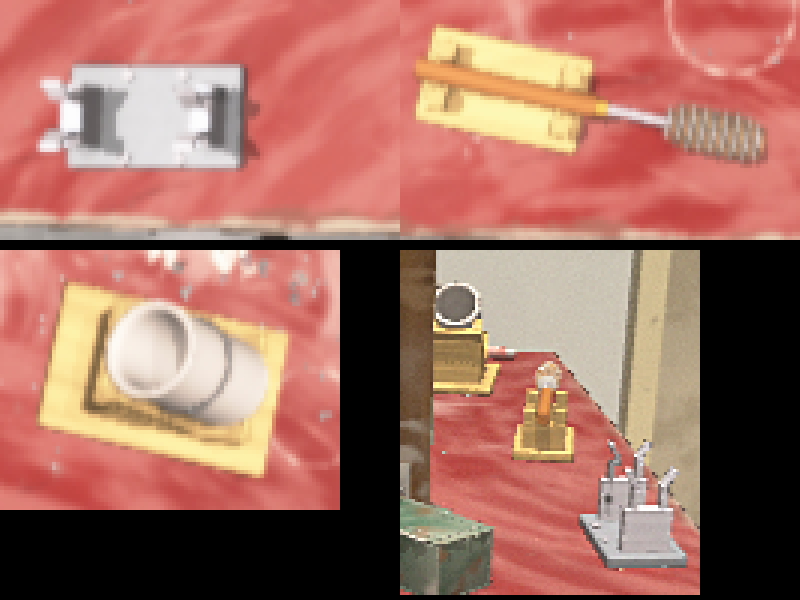

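```bash
cat >> h.py <<'E'
def ray(f,uv):
    h,w=f["frame"].shape[:2]; fl=h/2/np.tan(np.radians(f["vertical_fov"])/2)
    uv=np.atleast_2d(uv).astype(float)
    d=np.c_[(uv[:,0]-f["cx"])/fl,-(uv[:,1]-f["cy"])/fl,-np.ones(len(uv))]
    return np.array(f["origin"]),d@att(f["attitude"]).T
def plane(f,uv,z):
    o,d=ray(f,uv); return o+d*((z-o[2])/d[:,2])[:,None]
def proj(f,P):
    h,w=f["frame"].shape[:2]; fl=h/2/np.tan(np.radians(f["vertical_fov"])/2)
    q=(np.atleast_2d(P)-f["origin"])@att(f["attitude"])
    return np.c_[f["cx"]+fl*q[:,0]/-q[:,2],f["cy"]-fl*q[:,1]/-q[:,2]]
def tri(f1,a,f2,b):
    o,d=ray(f1,a);p,e=ray(f2,b);d,e=d[0],e[0]
    s=np.linalg.lstsq(np.c_[d,-e],p-o,rcond=None)[0]
    A,B=o+s[0]*d,p+s[1]*e
    return (A+B)/2,np.linalg.norm(A-B)
def mask(f,lo,hi,roi):
    hsv=cv2.cvtColor(f["frame"],cv2.COLOR_RGB2HSV); m=cv2.inRange(hsv,lo,hi)
    k=np.zeros_like(m);x0,y0,x1,y1=roi;k[y0:y1,x0:x1]=255
    return m&k
def big(m):
    c,_=cv2.findContours(m,cv2.RETR_EXTERNAL,cv2.CHAIN_APPROX_NONE); return max(c,key=cv2.contourArea)
E
python3 - <<'E'
from h import *
t=grab_frame("top")
np.set_printoptions(precision=4,suppress=True)
hsv=cv2.cvtColor(t["frame"],cv2.COLOR_RGB2HSV)
for p in [(235,224+6),(240,227),(235,215),(258,240),(340,220),(125,230),(230,245)]: print(p,hsv[p[1],p[0]])
for n,lo,hi,roi,z in [("handle",(8,160,120),(17,255,255),(215,210,275,240),.05),("restbase",(18,60,120),(32,255,255),(215,205,275,250),.012),("cradle",(18,60,120),(32,255,255),(325,175,410,245),.012),("clip",(0,0,60),(180,45,255),(106,215,156,252),.012),("bristle",(0,0,0),(180,130,255),(284,228,315,248),.05)]:
    m=mask(t,lo,hi,roi); c=big(m); r=cv2.minAreaRect(c); b=cv2.boxPoints(r); 
    P=plane(t,b,z); print(n,r,"\n",b.round(1).tolist(),"\n",P[:,:2],P.mean(0)[:2], [np.linalg.norm(P[i]-P[(i+1)%4]).round(3) for i in range(2)])
print(plane(t,[(107,221),(151,221),(151,247),(107,247)],.012))
E
```

```text
(235, 230) [ 19 115 229]
(240, 227) [ 13 152 213]
(235, 215) [ 26  83 252]
(258, 240) [ 25  87 253]
(340, 220) [  9 121 211]
(125, 230) [165   2 227]
(230, 245) [  2 134 219]
handle ((267.0, 229.0), (0.0, 0.0), 0.0) 
 [[267.0, 229.0], [267.0, 229.0], [267.0, 229.0], [267.0, 229.0]] 
 [[ 0.4309 -0.1128]
 [ 0.4309 -0.1128]
 [ 0.4309 -0.1128]
 [ 0.4309 -0.1128]] [ 0.4309 -0.1128] [np.float64(0.0), np.float64(0.0)]
restbase ((244.04116821289062, 233.56471252441406), (40.240596771240234, 9.978799819946289), 12.52880859375) 
 [[223.3000030517578, 234.10000610351562], [225.5, 224.3000030517578], [264.79998779296875, 233.10000610351562], [262.6000061035156, 242.8000030517578]] 
 [[ 0.4143  0.0122]
 [ 0.4427  0.0068]
 [ 0.42   -0.1083]
 [ 0.3917 -0.1026]] [ 0.4172 -0.048 ] [np.float64(0.029), np.float64(0.117)]
cradle ((365.6106262207031, 207.0258331298828), (57.94355392456055, 35.80489730834961), 13.13402271270752) 
 [[333.29998779296875, 217.89999389648438], [341.5, 183.0], [397.8999938964844, 196.1999969482422], [389.79998779296875, 231.0]] 
 [[ 0.469  -0.3087]
 [ 0.573  -0.3333]
 [ 0.5377 -0.5004]
 [ 0.4344 -0.4738]] [ 0.5035 -0.404 ] [np.float64(0.107), np.float64(0.171)]
clip ((128.0, 233.5), (43.99999237060547, 24.999996185302734), -0.0) 
 [[106.0, 246.0], [106.0, 221.0], [150.0, 221.0], [150.0, 246.0]] 
 [[0.3722 0.3498]
 [0.4442 0.3551]
 [0.4472 0.2272]
 [0.3751 0.223 ]] [0.4097 0.2888] [np.float64(0.072), np.float64(0.128)]
bristle ((299.0, 238.0), (30.0, 18.0), 0.0) 
 [[284.0, 247.0], [284.0, 229.0], [314.0, 229.0], [314.0, 247.0]] 
 [[ 0.3819 -0.1613]
 [ 0.432  -0.1607]
 [ 0.434  -0.2453]
 [ 0.3838 -0.2454]] [ 0.4079 -0.2032] [np.float64(0.05), np.float64(0.085)]
[[0.4442 0.3522 0.012 ]
 [0.4473 0.2243 0.012 ]
 [0.3723 0.22   0.012 ]
 [0.3694 0.3468 0.012 ]]
```

Run:
```python
from h import *
np.set_printoptions(precision=4,suppress=True)
t=grab_frame("top"); s=grab_frame("side")
m=mask(t,(5,150,130),(17,255,255),(215,215,275,236)); 
hsv=cv2.cvtColor(t["frame"],cv2.COLOR_RGB2HSV)
ys,xs=np.nonzero(m); 
for x in range(222,274,5): print(x, ys[xs==x], [tuple(hsv[y,x]) for y in range(224,229)] if x==242 else '')
P=plane(t,[(223.75,222.5),(271.75,232),(311.3,239.5)],.05);print(P, np.linalg.norm(np.diff(P,axis=0),axis=1))
# jar mouth: top crop ellipse centre (152,349-250)/4+ (325,175); side (457,304)->
T=(325+152/4,175+100/4); S=(245+(457-400)/3,50+(304-250)/3)
print(tri(t,T,s,S))
print(proj(s,[[.408,.286,.06],[.408,.286,.0]]),"clip in side")
```

```text
222 [] 
227 [220 221 222 223] 
232 [221 222 223 224 225] 
237 [222 223 224 225 226] 
242 [223 224 225 226 227] [(np.uint8(14), np.uint8(155), np.uint8(239)), (np.uint8(14), np.uint8(152), np.uint8(244)), (np.uint8(14), np.uint8(154), np.uint8(238)), (np.uint8(13), np.uint8(151), np.uint8(219)), (np.uint8(19), np.uint8(119), np.uint8(234))]
247 [225 226 227 228] 
252 [226 227 228 229] 
257 [227 228 229 230] 
262 [228 229 230 231] 
267 [228 229 230 231 232 233] 
272 [] 
[[ 0.4463  0.0094  0.05  ]
 [ 0.4228 -0.1263  0.05  ]
 [ 0.4045 -0.2377  0.05  ]] [0.1377 0.1129]
(array([ 0.5117, -0.3652,  0.1125]), np.float64(0.0014681274852925896))
[[323.8357 127.7702]
 [321.877  148.1168]] clip in side
```

```bash
cat >> h.py <<'E'
def frame_yz(y,z):
    z=np.array(z,float);z/=np.linalg.norm(z);y=np.array(y,float);y-=z*(y@z);y/=np.linalg.norm(y)
    return np.c_[np.cross(y,z),y,z]
def go(p,Rm,p0=None,R0=None):
    o=telemetry.get_obs()
    p0=o["tcp_pos"] if p0 is None else p0; R0=R.from_rotvec(o["orientation"]).as_matrix() if R0 is None else R0
    a=(R0.T@(np.array(p)-p0))/.25; r=R.from_matrix(R0.T@Rm).as_rotvec()/np.pi
    print("row",a.round(4).tolist(),r.round(4).tolist()," mm",np.linalg.norm(a)*250//1,"deg",np.linalg.norm(r)*180//1)
E
python3 - <<'E'
from h import *
go((.38,.286,.30),frame_yz((1,0,0),(0,0,-1)))
E
```

```text
row [-1.2297, -1.2476, -0.1755] [-0.0002, 0.0002, 0.4291]  mm 440.0 deg 77.0
```

Emit:
apply_moves([
  [[-0.61, -0.62, -0.09], [0, 0, 0.21]],
  [[-0.61, -0.62, -0.09], [0, 0, 0.21]],
  [[-0.61, -0.62, -0.09], [0, 0, 0.21]],
  [[-0.61, -0.62, -0.09], [0, 0, 0.21]],
])

```text
clock: 0.75
tcp_pos: [0.266, 0.4702, 0.2793]
orientation: [1.353, 2.835, 0.0]
contact_force: [0.1, 1.7, 0.9]
grip_width: 0.0851
gripper_force: 0.0
```

Run:
```python
from h import *
o=telemetry.get_obs();print(o["clock"],o["tcp_pos"],o["joints"])
go((.38,.286,.30),frame_yz((1,0,0),(0,0,-1)))
```

```text
0.75 [0.26600877 0.47023964 0.27931323] [-1.34366171  0.23177256  0.20365593  1.86360717 -0.05282165  1.05136932
 -0.43911711]
row [-0.8598, -0.1088, -0.0823] [0.0002, 0.0001, 0.2164]  mm 217.0 deg 38.0
```

Emit:
apply_moves([
  [[-0.86, -0.11, -0.08], [0, 0, 0.2164]],
  [[-0.86, -0.11, -0.08], [0, 0, 0.2164]],
  [[-0.86, -0.11, -0.08], [0, 0, 0.2164]],
  [[-0.86, -0.11, -0.08], [0, 0, 0.2164]],
  [[-0.86, -0.11, -0.08], [0, 0, 0.2164]],
])

```text
clock: 1.38
tcp_pos: [0.3804, 0.2877, 0.2993]
orientation: [-2.218, -2.225, -0.001]
contact_force: [-1.0, 0.3, 0.4]
grip_width: 0.0854
gripper_force: 0.0
```

Run:
```python
from h import *
o=telemetry.get_obs();print(o["clock"],o["tcp_pos"],o["joints"])
f=grab_frame("wrist"); cv2.imwrite("pics/w1.png",f["frame"][:,:,::-1]); print({k:v for k,v in f.items() if k!="frame"})
print(proj(f,[[.408,.286,.06],[.408,.286,0.012]]))
```

```text
1.375 [0.38037281 0.28766351 0.29928792] [-1.16304989  0.09542002  0.41748116  1.98340116 -0.04417154  1.07040458
 -0.72319832]
{'vertical_fov': 67.98457012644835, 'cx': 251.5934603451812, 'cy': 187.64395142116845, 'origin': array([0.37952166, 0.35672827, 0.417816  ]), 'attitude': array([-0.27475511, -0.00174343,  0.0026982 ])}
[[273.35215975 164.98695052]
 [270.85428242 158.49333189]]
```

View pics/w1.png

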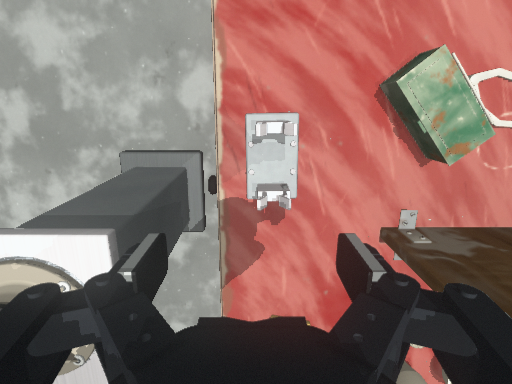

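```bash
cat > w.py <<'E'
from h import *
np.set_printoptions(precision=4,suppress=True)
f=grab_frame("wrist")
m=mask(f,(0,0,60),(180,40,255),(225,80,330,230)); c=big(m); 
k=np.zeros_like(m); cv2.drawContours(k,[c],-1,255,-1)
rows=[(y,np.nonzero(k[y])[0].min(),np.nonzero(k[y])[0].max()) for y in range(80,230) if k[y].any()]
for y,a,b in rows[::4]: print(y,a,b,end="; ")
r=[q for q in rows if q[1]<255]
mid=np.array([[(a+b)/2,y] for y,a,b in rows if 40<b-a<70])
P=plane(f,[(r[len(r)//4][1],r[len(r)//4][0]),(r[len(r)//4][2]+1,r[len(r)//4][0])],.012)
Q=plane(f,mid+[.5,.5],.012); print(len(Q)); s=np.polyfit(Q[:,1],Q[:,0],1); print("x=",s, "yaw deg",-np.degrees(np.arctan(s[0])),Q[:,1].min(),Q[:,1].max(),np.polyval(s,Q[:,1].mean()),Q[:,1].mean())
o=cv2.resize(f["frame"][95:220,225:325,::-1],None,fx=4.8,fy=4.8,interpolation=3); cv2.imwrite("pics/w1c.png",o)
E
python3 w.py
```

```text
113 289 290; 117 247 299; 121 247 299; 125 247 299; 129 247 299; 133 247 298; 137 247 298; 141 247 298; 145 247 298; 149 247 298; 153 247 298; 157 247 298; 161 247 298; 165 247 297; 169 247 297; 173 247 297; 177 248 297; 181 248 297; 185 248 297; 189 248 297; 193 248 297; 197 248 296; 201 258 291; 205 258 291; 209 258 290; 85
x= [-0.0178  0.4149] yaw deg 1.0186006647818142 0.22597994544367686 0.34796368614986756 0.40979434125063363 0.28859888909471165
```

View pics/w1c.png

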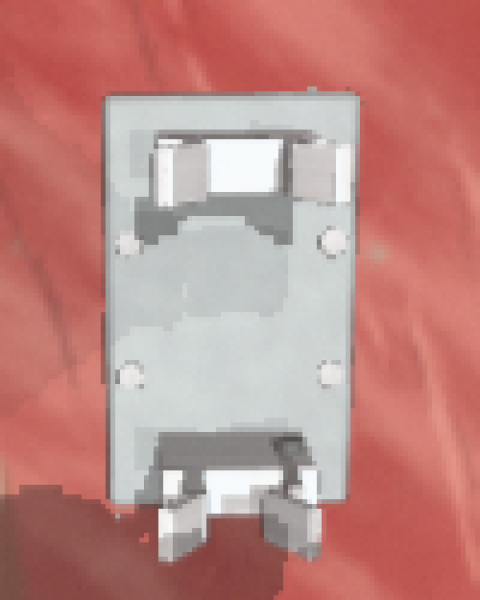

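Run:
```python
from h import *
np.set_printoptions(precision=4,suppress=True)
f=grab_frame("wrist")
def C(l,z): return plane(f,[(225+a/4.8,95+b/4.8) for a,b in l],z)
print("base",C([(105,94),(359,96),(348,501),(110,502)],.012)); b=C([(105,94),(359,96),(348,501),(110,502)],.012); print(b.mean(0))
print("seat floor",C([(207,165),(283,165),(206,492)],.052))
print("flare tops",C([(152,168),(354,168),(160,530),(322,530)],.09))
print("fork +y edges",C([(180,138),(180,207)],.09),C([(180,500),(180,560)],.09))
```

```text
base [[0.3712 0.3499 0.012 ]
 [0.4442 0.35   0.012 ]
 [0.4476 0.2277 0.012 ]
 [0.3734 0.2266 0.012 ]]
[0.4091 0.2885 0.012 ]
seat floor [[0.3987 0.333  0.052 ]
 [0.4186 0.3332 0.052 ]
 [0.4007 0.2429 0.052 ]]
flare tops [[0.3835 0.335  0.09  ]
 [0.4311 0.3354 0.09  ]
 [0.3869 0.2449 0.09  ]
 [0.4279 0.2452 0.09  ]]
fork +y edges [[0.39   0.3419 0.09  ]
 [0.3903 0.3259 0.09  ]] [[0.3918 0.2529 0.09  ]
 [0.3921 0.2368 0.09  ]]
```

Run:
```python
from h import *
go((.432,-.057,.22),frame_yz((.985,-.17,0),(0,0,-1)))
```

```text
row [-1.3943, 0.1996, 0.3144] [-0.0001, -0.0001, 0.0579]  mm 360.0 deg 10.0
```

Emit:
apply_moves([
  [[-0.75, 0.15, 0.16], [0, 0, 0.03]],
  [[-0.75, 0.15, 0.16], [0, 0, 0.03]],
  [[-0.75, 0.15, 0.16], [0, 0, 0.03]],
  [[-1, 0.17, 0.22], [0, 0, 0.058]],
  [[-1, 0.17, 0.22], [0, 0, 0.058]],
])

```text
clock: 2.15
tcp_pos: [0.4229, 0.0377, 0.243]
orientation: [-2.41, -2.015, 0.003]
contact_force: [0.1, 0.5, -0.1]
grip_width: 0.0857
gripper_force: 0.0
```

Emit:
apply_moves([
  [[-0.4, 0, 0.09], [0, 0, 0]],
  [[-0.4, 0, 0.09], [0, 0, 0]],
  [[-0.4, 0, 0.09], [0, 0, 0]],
])

```text
clock: 2.52
tcp_pos: [0.4057, -0.0589, 0.2209]
orientation: [-2.407, -2.019, 0.002]
contact_force: [0.5, 0.6, 0.1]
grip_width: 0.0853
gripper_force: 0.0
```

Run:
```python
from h import *
o=telemetry.get_obs();print(o["clock"],o["tcp_pos"],o["joints"])
f=grab_frame("wrist"); cv2.imwrite("pics/w2.png",f["frame"][:,:,::-1]); print({k:v for k,v in f.items() if k!="frame"})
go((.432,-.057,.22),frame_yz((.985,-.17,0),(0,0,-1)))
```

```text
2.525 [ 0.40568644 -0.05886384  0.22087531] [-0.71814309  0.06993281  0.75910277  2.2258849  -0.06262132  0.8671179
 -0.09459656]
{'vertical_fov': 67.98457012644835, 'cx': 251.5934603451812, 'cy': 187.64395142116845, 'origin': array([0.41723899, 0.00924664, 0.33934023]), 'attitude': array([-0.27506978,  0.02449808, -0.17385218])}
row [0.019, 0.1004, 0.0049] [-0.0001, -0.0, -0.0006]  mm 25.0 deg 0.0
```

View pics/w2.png

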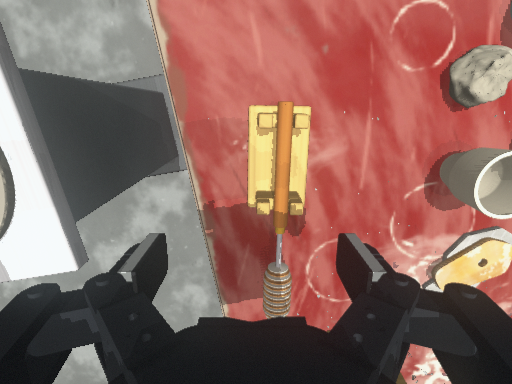

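Run:
```python
from h import *
np.set_printoptions(precision=4,suppress=True)
f=grab_frame("wrist")
m=mask(f,(5,140,60),(17,255,255),(265,95,305,245)); c=big(m); k=np.zeros_like(m); cv2.drawContours(k,[c],-1,255,-1)
q=[(y,np.nonzero(k[y])[0].min(),np.nonzero(k[y])[0].max()+1) for y in range(95,245) if k[y].any()]
print(q[0],q[len(q)//2],q[-1])
mid=np.array([[(a+b)/2,y+.5] for y,a,b in q if b-a>7])
P=plane(f,mid,.05); s=np.polyfit(P[:,1],P[:,0],1); print(s,np.degrees(np.arctan(s[0])),P[0],P[-1])
E_=plane(f,[(286,q[0][0]),(280,q[-1][0]+1)],.05); print(E_,np.linalg.norm(E_[0]-E_[1]), E_.mean(0))
```

```text
(103, np.int64(278), np.int64(293)) (169, np.int64(274), np.int64(290)) (235, np.int64(275), np.int64(276))
[0.1914 0.4493] 10.83562478934416 [0.4511 0.0085 0.05  ] [ 0.4259 -0.1225  0.05  ]
[[ 0.4516  0.0088  0.05  ]
 [ 0.4253 -0.1303  0.05  ]] 0.1416222124976882 [ 0.4385 -0.0607  0.05  ]
```

Run:
```python
from h import *
go((.4385,-.0565,.056),frame_yz((.982,-.188,0),(0,0,-1)))
```

```text
row [0.0217, 0.1244, 0.6617] [0.0001, -0.0001, 0.0058]  mm 168.0 deg 1.0
```

Emit:
apply_moves([
  [[0.022, 0.124, 0.2], [0, 0, 0.006]],
  [[0.022, 0.124, 0.4], [0, 0, 0.006]],
  [[0.022, 0.124, 0.55], [0, 0, 0.006]],
  [[0.022, 0.124, 0.662], [0, 0, 0.006]],
  [[0.022, 0.124, 0.662], [0, 0, 0.006]],
])

```text
clock: 3.25
tcp_pos: [0.4372, -0.0561, 0.0543]
orientation: [-2.419, -2.0, 0.004]
contact_force: [-0.3, 0.5, 0.4]
grip_width: 0.0852
gripper_force: 0.0
```

Emit:
apply_moves([
  [[0, 0, 0], [0, 0, 0]],
  [[0, 0, 0], [0, 0, 0]],
  [[0, 0, 0], [0, 0, 0]],
  [[0, 0, 0], [0, 0, 0]],
  [[0, 0, 0], [0, 0, 0]],
  [[0, 0, 0], [0, 0, 0]],
], jaw=-1, newtons=60)

```text
clock: 4.0
tcp_pos: [0.4382, -0.058, 0.0564]
orientation: [2.425, 1.997, 0.002]
contact_force: [-0.1, 1.0, 7.9]
grip_width: 0.0145
gripper_force: 58.3
```

Emit:
apply_moves([
  [[0, 0, -0.2], [0, 0, 0]],
  [[0, 0, -0.4], [0, 0, 0]],
  [[0, 0, -0.6], [0, 0, 0]],
  [[0, 0, -0.6], [0, 0, 0]],
])

```text
clock: 4.5
tcp_pos: [0.4398, -0.0581, 0.2087]
orientation: [2.423, 1.996, 0.011]
contact_force: [0.5, 0.5, -1.3]
grip_width: 0.0143
gripper_force: 59.2
```

```bash
cat >> h.py <<'E'
M=np.array([.5117,-.3652,.1125]); AX=np.array([.2066*.766,.9784*.766,.6428])
def jarpose(s,M=M,A=AX,L=.185):
    "tip at distance s from mouth along axis (negative = inside)"
    A=A/np.linalg.norm(A); y=np.array([A[1],-A[0],0]); y/=np.linalg.norm(y); z=np.cross(A,y)
    return M+A*(s+L)-.006*z, frame_yz(y,z)
E
python3 - <<'E'
from h import *
go(*jarpose(.06))
t=grab_frame("top");s=grab_frame("side")
o=np.vstack([cv2.resize(t["frame"][185:265,210:410,::-1],None,fx=4,fy=4,interpolation=3),cv2.resize(s["frame"][50:120,240:340,::-1],None,fx=4,fy=4,interpolation=3).copy().repeat(1,0) if 0 else np.pad(cv2.resize(s["frame"][50:120,240:340,::-1],None,fx=4,fy=4,interpolation=3),((0,0),(0,400),(0,0)))]);cv2.imwrite("pics/l.png",o)
E
```

```text
row [-0.4146, 0.5305, -0.2619] [0.0001, 0.221, 0.0055]  mm 180.0 deg 39.0
```

View pics/l.png

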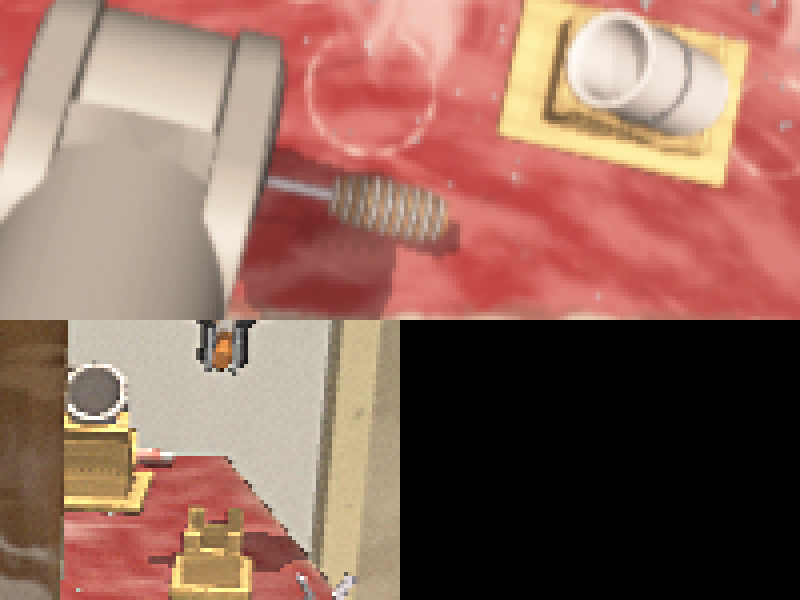

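Run:
```python
from h import *
np.set_printoptions(precision=4,suppress=True)
t=grab_frame("top")
o=telemetry.get_obs();Rm=R.from_rotvec(o["orientation"]).as_matrix();print(Rm[:,0])
g=o["tcp_pos"]+.006*Rm[:,2]
tip=plane(t,[(210+447/4,185+218/4),(210+332/4,185+190/4)],g[2]);print(tip,(tip-g)@Rm, np.linalg.norm(tip[0]-tip[1]))
c=[(608,59),]
# jar rim: ellipse of outer/inner in top
print("cradle long edges", [np.degrees(np.arctan2(*(plane(t,[(210+a/4,185+b/4)],.012)-plane(t,[(210+c/4,185+d/4)],.012))[0][:2])) for a,b,c,d in [(525,0,748,42),(498,133,725,187)]])
```

```text
[0.1911 0.9816 0.0002]
[[ 0.4048 -0.2376  0.199 ]
 [ 0.4199 -0.1684  0.199 ]] [[-0.1827  0.0029 -0.    ]
 [-0.1119  0.0045 -0.    ]] 0.07084385189719626
cradle long edges [np.float64(9.418790312637363), np.float64(12.079561642969518)]
```

Run:
```python
from h import *
np.set_printoptions(precision=1,suppress=True)
t=grab_frame("top")
for yaw in (8,12,16):
    h=np.array([np.sin(np.radians(yaw)),np.cos(np.radians(yaw)),0]);A=.766*h+[0,0,.6428];y=np.array([h[1],-h[0],0])
    z=np.cross(A,y)
    ring=[M-.105*A+.032*(np.cos(a)*y+np.sin(a)*z) for a in np.linspace(0,2*np.pi,60)]
    p=(proj(t,ring)-[210,185])*4
    print(yaw,p.min(0),p.max(0),(p[:,0]-p[:,1]).max(),p.sum(1).max())
im=t["frame"][185:265,210:410]; hsv=cv2.cvtColor(im,cv2.COLOR_RGB2HSV)
m=cv2.inRange(hsv,(0,0,90),(180,50,255)); m[:,:138]=0; m[40:,:]=0
c=big(m)[:,0,:]*4.0+2; print(c.min(0)-2,c.max(0)+2,c.sum(1).max())
go(*jarpose(.06))
```

```text
8 [653.6  45.3] [736.5 133.5] 668.6869855586107 842.2368228660462
12 [652.2  53.5] [735.5 140.8] 660.3762205128232 847.8903144188762
16 [650.2  61.6] [734. 148.] 651.3795757964883 852.8297581691627
[568.  12.] [728. 132.] 832.0
row [-0.4139, 0.5405, -0.2805] [-0.0024, 0.2224, 0.0045]  mm 184.0 deg 40.0
```

Run:
```python
from h import *
np.set_printoptions(precision=1,suppress=True)
t=grab_frame("top")
im=t["frame"][185:265,210:410]; hsv=cv2.cvtColor(im,cv2.COLOR_RGB2HSV)
m=cv2.inRange(hsv,(0,0,90),(180,60,255)); m[:,:138]=0; m[40:,:]=0
c=big(m)[:,0,:]*4.0+2
D=np.array([[np.cos(a),np.sin(a)] for a in np.radians([-90,-60,-45,-30,0,20,45,70,90,110,135,180])])
print("meas",(c@D.T).max(0)+1.5)
for yaw in (6,9,12):
  for el in (40,):
    h=np.array([np.sin(np.radians(yaw)),np.cos(np.radians(yaw)),0]);A=np.cos(np.radians(el))*h+[0,0,np.sin(np.radians(el))];y=np.array([h[1],-h[0],0]);z=np.cross(A,y)
    ring=[M-s*A+.032*(np.cos(a)*y+np.sin(a)*z) for a in np.linspace(0,2*np.pi,60) for s in (0,.105)]
    p=(proj(t,ring)-[210,185])*4
    print(yaw,(p@D.T).max(0)-((c@D.T).max(0)+1.5))
```

```text
meas [ -12.5  307.1  462.5  591.8  727.5  718.6  592.6  363.8  131.5 -101.7
 -340.7 -568.5]
6 [-1.6 11.5 13.2 11.3  9.3  4.8  0.8 -2.6 -1.7 -2.3 -2.4 -2.2]
9 [-1.9  6.3  8.9  8.1  8.8  6.   4.   2.2  3.9 -2.3 -2.  -2.1]
12 [-2.5  0.9  4.4  4.8  8.   6.9  6.9  6.8  9.3  0.6 -1.5 -1.8]
```

```bash
cat >> h.py <<'E'
_w=np.radians(10.5); AX=np.array([np.sin(_w)*.766,np.cos(_w)*.766,.6428])
E
python3 - <<'E'
from h import *
go(*jarpose(.06,M,AX))
E
```

```text
row [-0.4132, 0.5223, -0.2809] [0.0003, 0.2226, -0.0032]  mm 180.0 deg 40.0
```

Emit:
apply_moves([
  [[-0.1, 0.13, -0.1], [0, 0.05, 0]],
  [[-0.2, 0.26, -0.18], [0, 0.1, 0]],
  [[-0.3, 0.4, -0.25], [0, 0.16, 0]],
  [[-0.413, 0.522, -0.281], [0, 0.2226, -0.003]],
  [[-0.413, 0.522, -0.281], [0, 0.2226, -0.003]],
  [[-0.413, 0.522, -0.281], [0, 0.2226, -0.003]],
])

```text
clock: 5.5
tcp_pos: [0.5453, -0.1853, 0.2737]
orientation: [-2.002, -1.659, -0.729]
contact_force: [0.3, -0.7, -0.9]
grip_width: 0.0141
gripper_force: 59.3
```

Run:
```python
from h import *
np.set_printoptions(precision=4,suppress=True)
o=telemetry.get_obs();print(o["clock"],o["tcp_pos"],o["joints"])
Rm=R.from_rotvec(o["orientation"]).as_matrix(); print(Rm)
go(*jarpose(.06,M,AX))
t=grab_frame("top");s=grab_frame("side");w=grab_frame("wrist")
g=o["tcp_pos"]+.006*Rm[:,2]; tip=g-.185*Rm[:,0]; neck=g-.115*Rm[:,0]
print("pred tip/neck crop", (proj(t,[tip,neck])-[250,165])*5, (proj(s,[tip,g])-[235,40])*4)
o=np.zeros((600,800,3),np.uint8)
o[:375,:]=cv2.resize(t["frame"][165:240,250:410,::-1],None,fx=5,fy=5,interpolation=3)
o[380:600,:400]=cv2.resize(s["frame"][40:95,235:335,::-1],None,fx=4,fy=4,interpolation=3)
o[380:600,410:703]=cv2.resize(w["frame"][:,:,::-1],(293,220))
cv2.imwrite("pics/p.png",o)
```

```text
5.5 [ 0.5453 -0.1853  0.2737] [ 0.0527  0.5419  0.6839  1.7459 -0.9135  1.5043  0.8713]
[[ 0.1423  0.9827  0.1185]
 [ 0.752  -0.1852  0.6326]
 [ 0.6436 -0.001  -0.7653]]
row [0.0047, -0.0012, -0.0008] [0.0004, -0.0003, -0.0009]  mm 1.0 deg 0.0
pred tip/neck crop [[500.7181 151.1875]
 [418.6946 117.614 ]] [[112.9909  80.6166]
 [103.2697 -34.5572]]
```

View pics/p.png

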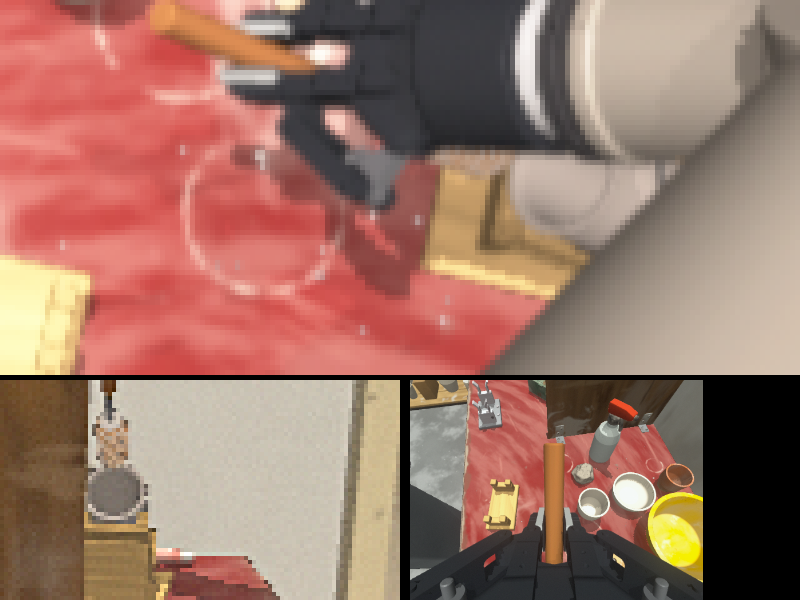

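Emit:
apply_moves([
  [[-0.07, 0, 0], [0, 0, 0]],
  [[-0.14, 0, 0], [0, 0, 0]],
  [[-0.21, 0, 0], [0, 0, 0]],
  [[-0.28, 0, 0], [0, 0, 0]],
  [[-0.35, 0, 0], [0, 0, 0]],
  [[-0.43, 0, 0], [0, 0, 0]],
  [[-0.43, 0, 0], [0, 0, 0]],
])

```text
clock: 6.52
tcp_pos: [0.5303, -0.2668, 0.2055]
orientation: [-2.002, -1.661, -0.73]
contact_force: [0.1, 0.1, 0.0]
grip_width: 0.0142
gripper_force: 59.2
```

Run:
```python
from h import *
np.set_printoptions(precision=4,suppress=True)
go(*jarpose(-.095,M,AX)); o=telemetry.get_obs(); print(o["contact_force"],o["moment"])
```

```text
row [-0.186, -0.0012, 0.0031] [0.0008, -0.0003, -0.0005]  mm 46.0 deg 0.0
[0.1121 0.0676 0.0337] [-0.733   0.1426 -0.0349]
```

Emit:
apply_moves([
  [[-0.05, 0, 0], [0, 0, 0]],
  [[-0.1, 0, 0], [0, 0, 0]],
  [[-0.14, 0, 0], [0, 0, 0]],
  [[-0.17, 0, 0], [0, 0, 0]],
  [[-0.18, 0, 0], [0, 0, 0]],
])

```text
clock: 7.15
tcp_pos: [0.5248, -0.2997, 0.1775]
orientation: [-2.0, -1.663, -0.732]
contact_force: [-0.7, 0.2, -0.8]
grip_width: 0.0145
gripper_force: 59.2
```

Emit:
apply_moves([
  [[-0.008, 0, 0], [0, 0, 0]],
  [[-0.008, 0, 0], [0, 0, 0]],
])

```text
clock: 7.4
tcp_pos: [0.5248, -0.3007, 0.1767]
orientation: [-1.999, -1.664, -0.732]
contact_force: [0.4, 0.1, -0.3]
grip_width: 0.0143
gripper_force: 59.2
```

Emit:
apply_moves([
  [[-0.008, 0, 0], [0, 0, 0]],
  [[-0.012, 0, 0], [0, 0, 0]],
])

```text
clock: 7.65
tcp_pos: [0.525, -0.3017, 0.1754]
orientation: [-1.996, -1.664, -0.735]
contact_force: [1.7, 5.6, 3.5]
grip_width: 0.0143
gripper_force: 59.3
```

Run:
```python
from h import *
np.set_printoptions(precision=4,suppress=True)
go(*jarpose(-.097,M,AX)); o=telemetry.get_obs(); print(o["contact_force"],o["moment"])
```

```text
row [-0.0084, -0.0059, 0.0019] [0.0008, -0.0014, 0.0009]  mm 2.0 deg 0.0
[1.6758 5.5877 3.5035] [ 0.7082 -0.1568 -0.0424]
```

Emit:
apply_moves([
  [[0.06, 0, 0], [0, 0, 0]],
  [[0.13, 0, 0], [0, 0, 0]],
  [[0.2, 0, 0], [0, 0, 0]],
  [[0.27, 0, 0], [0, 0, 0]],
  [[0.34, 0, 0], [0, 0, 0]],
  [[0.4, 0, 0], [0, 0, 0]],
  [[0.4, 0, 0], [0, 0, 0]],
])

```text
clock: 8.52
tcp_pos: [0.5386, -0.2268, 0.24]
orientation: [-1.998, -1.666, -0.733]
contact_force: [-0.6, 0.2, -1.0]
grip_width: 0.0143
gripper_force: 59.2
```

Emit:
apply_moves([
  [[-0.07, 0, 0], [0, 0, 0]],
  [[-0.14, 0, 0], [0, 0, 0]],
  [[-0.21, 0, 0], [0, 0, 0]],
  [[-0.28, 0, 0], [0, 0, 0]],
  [[-0.34, 0, 0], [0, 0, 0]],
  [[-0.38, 0, 0], [0, 0, 0]],
  [[-0.392, 0, 0], [0, 0, 0]],
  [[-0.4, 0, 0], [0, 0, 0]],
])

```text
clock: 9.52
tcp_pos: [0.5249, -0.3017, 0.1754]
orientation: [-1.996, -1.664, -0.735]
contact_force: [0.2, 6.0, 4.9]
grip_width: 0.0141
gripper_force: 59.4
```

Emit:
apply_moves([
  [[0.07, 0, 0], [0, 0, 0]],
  [[0.15, 0, 0], [0, 0, 0]],
  [[0.23, 0, 0], [0, 0, 0]],
  [[0.31, 0, 0], [0, 0, 0]],
  [[0.4, 0, 0], [0, 0, 0]],
  [[0.5, 0, 0], [0, 0, 0]],
  [[0.6, 0, 0], [0, 0, 0]],
  [[0.68, 0, 0], [0, 0, 0]],
  [[0.7, 0, 0], [0, 0, 0]],
])

```text
clock: 10.65
tcp_pos: [0.5489, -0.17, 0.2885]
orientation: [-1.998, -1.666, -0.733]
contact_force: [-0.8, 0.2, -1.4]
grip_width: 0.0145
gripper_force: 59.2
```

Run:
```python
from h import *
np.set_printoptions(precision=4,suppress=True)
w=np.radians(1.2); y=(np.cos(w),np.sin(w),0)
F=frame_yz(y,(0,0,-1)); print(F)
print(telemetry.get_obs()["joints"])
go((.46,-.10,.30),frame_yz((.985,-.17,0),(0,0,-1)))
go((.42,.28,.25),F,np.array([.46,-.10,.30]),frame_yz((.985,-.17,0),(0,0,-1)))
```

```text
[[-0.0209  0.9998  0.    ]
 [ 0.9998  0.0209  0.    ]
 [ 0.      0.     -1.    ]]
[ 0.0186  0.5138  0.6918  1.7493 -0.912   1.5038  0.8415]
row [0.1924, -0.4002, 0.0991] [0.0027, -0.2227, -0.0029]  mm 113.0 deg 40.0
row [1.4706, -0.4162, 0.2] [0.0, 0.0, -0.0611]  mm 385.0 deg 10.0
```

Emit:
apply_moves([
  [[0.05, -0.1, 0.02], [0, -0.055, 0]],
  [[0.1, -0.2, 0.05], [0, -0.11, 0]],
  [[0.15, -0.3, 0.07], [0, -0.17, 0]],
  [[0.19, -0.4, 0.1], [0.0027, -0.2227, -0.003]],
  [[0.19, -0.4, 0.1], [0.0027, -0.2227, -0.003]],
  [[0.19, -0.4, 0.1], [0.0027, -0.2227, -0.003]],
])

```text
clock: 11.4
tcp_pos: [0.4596, -0.1013, 0.2984]
orientation: [-2.402, -2.021, 0.0]
contact_force: [-0.8, -0.4, -1.9]
grip_width: 0.014
gripper_force: 59.2
```

Emit:
apply_moves([
  [[0.2, -0.05, 0], [0, 0, -0.01]],
  [[0.4, -0.1, 0.03], [0, 0, -0.02]],
  [[0.6, -0.15, 0.06], [0, 0, -0.03]],
  [[0.8, -0.22, 0.1], [0, 0, -0.045]],
  [[1, -0.28, 0.13], [0, 0, -0.061]],
  [[1, -0.28, 0.13], [0, 0, -0.061]],
])

```text
clock: 12.15
tcp_pos: [0.4338, 0.1585, 0.265]
orientation: [-2.197, -2.243, 0.004]
contact_force: [0.6, -0.1, -0.9]
grip_width: 0.0139
gripper_force: 59.2
```

```bash
cat >> h.py <<'E'
_v=np.radians(1.2); F=frame_yz((np.cos(_v),np.sin(_v),0),(0,0,-1)); SEAT=np.array([.4092,.2885,.06])
E
python3 - <<'E'
from h import *
print(telemetry.get_obs()["joints"],telemetry.get_obs()["tcp_pos"])
go(SEAT+[0,0,.076],F)
E
```

```text
[-1.07447246  0.11387113  0.64761197  2.06528625 -0.08286076  0.99008756
 -0.36324405] [0.43382811 0.15849448 0.26501218]
row [0.5223, -0.0859, 0.516] [-0.001, 0.0002, 0.0]  mm 184.0 deg 0.0
```

Emit:
apply_moves([
  [[0.15, -0.02, 0.1], [0, 0, 0]],
  [[0.3, -0.05, 0.22], [0, 0, 0]],
  [[0.45, -0.07, 0.36], [0, 0, 0]],
  [[0.522, -0.086, 0.48], [-0.001, 0, 0]],
  [[0.522, -0.086, 0.516], [-0.001, 0, 0]],
  [[0.522, -0.086, 0.516], [-0.001, 0, 0]],
])

```text
clock: 12.9
tcp_pos: [0.4109, 0.2842, 0.1369]
orientation: [2.204, 2.236, -0.0]
contact_force: [0.8, 0.8, -0.2]
grip_width: 0.0142
gripper_force: 59.2
```

Run:
```python
from h import *
np.set_printoptions(precision=4,suppress=True)
go(SEAT+[0,0,.076],F)
o=telemetry.get_obs(); g=o["tcp_pos"]+[0,0,-.006]
w=grab_frame("wrist"); t=grab_frame("top"); s=grab_frame("side")
c=w["frame"][60:360,130:400,::-1]
o=np.zeros((600,800,3),np.uint8); o[:,:540]=cv2.resize(c,(540,600),interpolation=3)
o[:300,545:795]=cv2.resize(t["frame"][200:260,95:145,::-1],(250,300),interpolation=3)
o[302:598,545:795]=cv2.resize(s["frame"][95:169,290:352,::-1],(248,296),interpolation=3).copy() if 0 else cv2.resize(s["frame"][95:169,290:352,::-1],(250,296),interpolation=3)
cv2.imwrite("pics/q.png",o)
x=F[:,0]
print("w crop: +y end, seat, forkY+, fork-", (proj(w,[g+.065*x,g,SEAT+.045*x,SEAT-.045*x])-[130,60])*2)
print("tip top px",proj(t,g-.185*x))
```

```text
row [0.0172, -0.0065, 0.0036] [0.0004, 0.0005, -0.002]  mm 4.0 deg 0.0
w crop: +y end, seat, forkY+, fork- [[243.3946 114.762 ]
 [245.067  389.608 ]
 [238.4965 154.8465]
 [240.5223 392.3477]]
tip top px [[186.3524 232.5331]]
```

View pics/q.png

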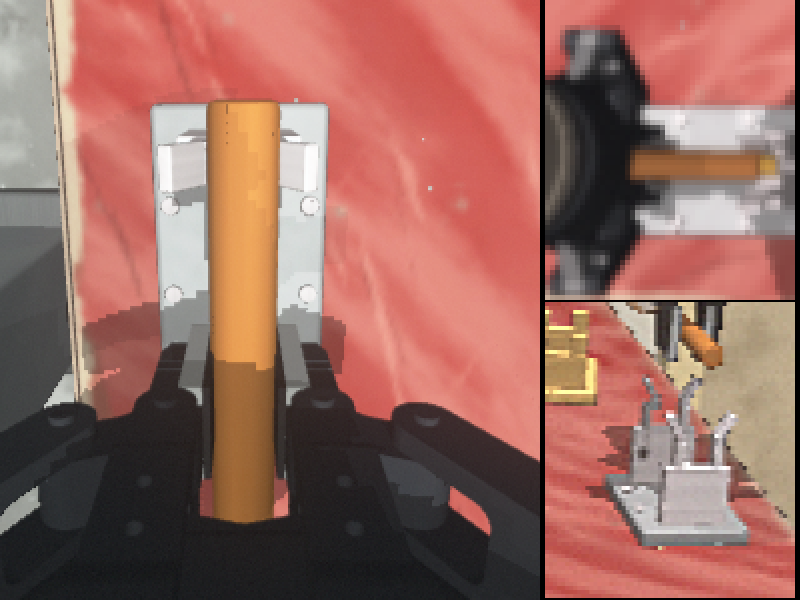

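Emit:
apply_moves([
  [[0.017, -0.0065, 0.03], [0, 0, -0.002]],
  [[0.017, -0.0065, 0.08], [0, 0, -0.002]],
  [[0.017, -0.0065, 0.11], [0, 0, -0.002]],
  [[0.017, -0.0065, 0.13], [0, 0, -0.002]],
  [[0.017, -0.0065, 0.13], [0, 0, -0.002]],
], jaw=-1, newtons=110)

```text
clock: 13.68
tcp_pos: [0.4076, 0.2909, 0.104]
orientation: [2.192, 2.248, 0.0]
contact_force: [-1.3, 0.7, -1.2]
grip_width: 0.013
gripper_force: 107.3
```

Run:
```python
from h import *
print(telemetry.get_obs()["moment"]);go(SEAT+[0,0,.006],F)
```

```text
[ 0.0417352  -0.00352793  0.06056537]
row [-0.0095, 0.0061, 0.1521] [0.0003, 0.0003, 0.0014]  mm 38.0 deg 0.0
```

Emit:
apply_moves([
  [[-0.009, 0.006, 0.02], [0, 0, 0.0014]],
  [[-0.009, 0.006, 0.03], [0, 0, 0.0014]],
  [[-0.009, 0.006, 0.03], [0, 0, 0.0014]],
])

```text
clock: 14.05
tcp_pos: [0.4093, 0.2888, 0.0968]
orientation: [2.197, 2.244, 0.001]
contact_force: [-0.8, -0.4, -0.3]
grip_width: 0.0128
gripper_force: 107.3
```

Run:
```python
from h import *
o=telemetry.get_obs();print(o["contact_force"],o["moment"],o["qvel"].round(3));go(SEAT+[0,0,.006],F)
```

```text
[-0.82066546 -0.36518163 -0.26882243] [0.05206558 0.00112153 0.05869174] [-0.003 -0.004  0.001 -0.004  0.001  0.003 -0.003]
row [-0.0013, -0.0006, 0.1234] [0.0004, 0.0001, -0.0]  mm 30.0 deg 0.0
```

Emit:
apply_moves([
  [[0, 0, 0.02], [0, 0, 0]],
  [[0, 0, 0.04], [0, 0, 0]],
  [[0, 0, 0.06], [0, 0, 0]],
  [[0, 0, 0.06], [0, 0, 0]],
])

```text
clock: 14.55
tcp_pos: [0.4086, 0.2886, 0.0813]
orientation: [2.197, 2.244, -0.001]
contact_force: [-0.5, 0.3, -3.1]
grip_width: 0.0134
gripper_force: 114.7
```

Emit:
apply_moves([
  [[0, 0, 0.015], [0, 0, 0]],
  [[0, 0, 0.03], [0, 0, 0]],
  [[0, 0, 0.045], [0, 0, 0]],
  [[0, 0, 0.06], [0, 0, 0]],
  [[0, 0, 0.06], [0, 0, 0]],
])

```text
clock: 15.18
tcp_pos: [0.4099, 0.2892, 0.0672]
orientation: [2.197, 2.244, 0.003]
contact_force: [-0.5, -1.1, 3.5]
grip_width: 0.0128
gripper_force: 107.8
```

Emit:
apply_moves([
  [[0, 0, 0.005], [0, 0, 0]],
  [[0, 0, 0.009], [0, 0, 0]],
  [[0, 0, 0.009], [0, 0, 0]],
])

```text
clock: 15.55
tcp_pos: [0.41, 0.2893, 0.0667]
orientation: [-2.198, -2.244, -0.004]
contact_force: [-6.5, -4.3, 29.4]
grip_width: 0.0129
gripper_force: 111.0
```

Run:
```python
from h import *
o=telemetry.get_obs();print(o["tcp_pos"],o["contact_force"],o["moment"]);go(SEAT+[0,0,.006],F)
w=grab_frame("wrist"); t=grab_frame("top"); s=grab_frame("side")
c=w["frame"][60:360,130:400,::-1]
o=np.zeros((600,800,3),np.uint8); o[:,:540]=cv2.resize(c,(540,600),interpolation=3)
o[:300,545:795]=cv2.resize(t["frame"][200:260,95:145,::-1],(250,300),interpolation=3)
o[302:598,545:795]=cv2.resize(s["frame"][95:169,290:352,::-1],(250,296),interpolation=3)
cv2.imwrite("pics/r.png",o)
```

```text
[0.40999737 0.28926382 0.06674179] [-6.54703897 -4.34111195 29.3547392 ] [-1.04238421  1.3818225  -0.01986782]
row [-0.003, -0.0033, 0.003] [0.0005, -0.0006, -0.0001]  mm 1.0 deg 0.0
```

View pics/r.png

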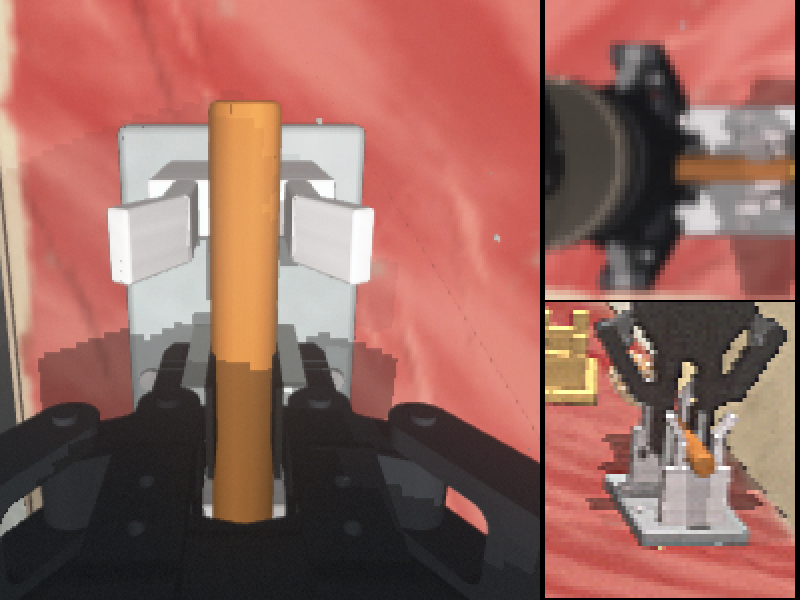

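Emit:
apply_moves([
  [[0, 0, -0.006], [0, 0, 0]],
  [[0, 0, -0.006], [0, 0, 0]],
])

```text
clock: 15.95
tcp_pos: [0.4099, 0.2893, 0.067]
orientation: [2.197, 2.244, 0.004]
contact_force: [-2.5, -0.8, 11.5]
grip_width: 0.013
gripper_force: 108.8
```

Emit:
apply_moves([
  [[0, 0, 0], [0, 0, 0]],
  [[0, 0, 0], [0, 0, 0]],
  [[0, 0, 0], [0, 0, 0]],
  [[0, 0, 0], [0, 0, 0]],
], jaw=0.1)

```text
clock: 16.45
tcp_pos: [0.4093, 0.2889, 0.0661]
orientation: [2.197, 2.244, 0.001]
contact_force: [0.5, -0.0, 0.5]
grip_width: 0.0466
gripper_force: 0.0
```

Emit:
apply_moves([
  [[0, 0, -0.04], [0, 0, 0]],
  [[0, 0, -0.12], [0, 0, 0]],
  [[0, 0, -0.3], [0, 0, 0]],
  [[0, 0, -0.5], [0, 0, 0]],
  [[0, 0, -0.7], [0, 0, 0]],
  [[0, 0, -0.8], [0, 0, 0]],
  [[0, 0, -0.8], [0, 0, 0]],
])

```text
clock: 17.32
tcp_pos: [0.41, 0.2895, 0.2686]
orientation: [2.198, 2.244, 0.009]
contact_force: [-0.2, 0.3, -0.1]
grip_width: 0.0472
gripper_force: 0.0
```

Run:
```python
from h import *
w=grab_frame("wrist"); t=grab_frame("top"); s=grab_frame("side")
o=np.zeros((600,800,3),np.uint8); o[:,:540]=cv2.resize(w["frame"][60:360,130:400,::-1],(540,600),interpolation=3)
o[:300,545:795]=cv2.resize(t["frame"][200:260,95:145,::-1],(250,300),interpolation=3)
o[302:598,545:795]=cv2.resize(s["frame"][95:169,290:352,::-1],(250,296),interpolation=3)
cv2.imwrite("pics/z.png",o); x=F[:,0]
print((proj(w,[SEAT+.065*x,SEAT,SEAT-.065*x])-[130,60])*2)
```

```text
[[240.63757574 105.58858723]
 [240.7758647  220.13107443]
 [240.90044205 323.31645326]]
```

View pics/z.png

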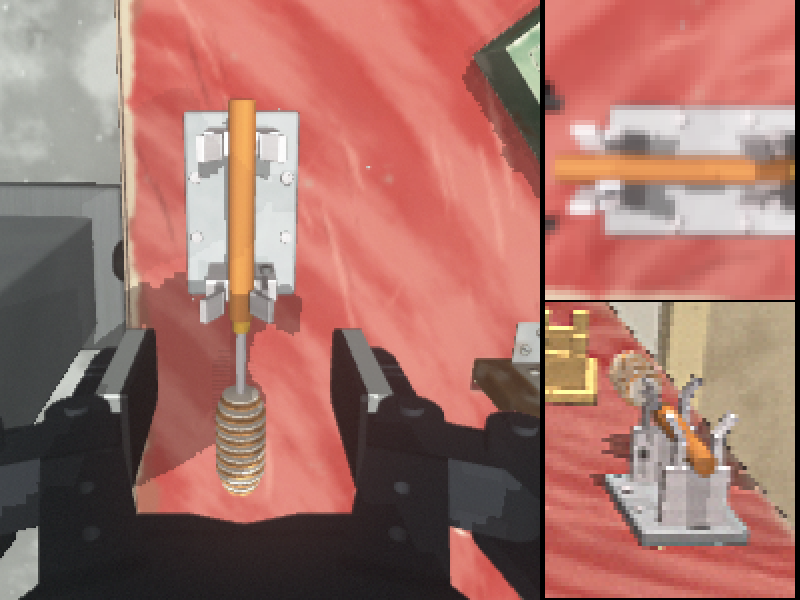

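Run:
```python
from h import *
s=grab_frame("side"); x=F[:,0]
for k in (.065,0,-.065,-.185):
  for dz in (0,.008): print(k,dz,((proj(s,SEAT+k*x+[0,0,dz])-[290,95])*4+[545,302]).round(1))
o=telemetry.get_obs(); print(o["clock"],o["contact_force"])
```

```text
0.065 0 [[703.9 463.5]]
0.065 0.008 [[705.1 451.9]]
0 0 [[679.5 434.2]]
0 0.008 [[680.5 423. ]]
-0.065 0 [[657.4 407.5]]
-0.065 0.008 [[658.3 396.8]]
-0.185 0 [[621.6 364.4]]
-0.185 0.008 [[622.4 354.5]]
17.525 [-0.01792774 -0.32774587 -0.38422428]
```

```bash
python3 -c "
from bench import job
print(job.hand_in())"
```

```text
the job is handed in; nothing more can be done
None
```

The job is handed in. The brush reached the jar floor twice, with about 7 N of contact felt each time, and was drawn back to the mouth after each. It now lies level in both clip forks, centred to about 2 mm in the camera views, and the gripper has let go and lifted clear; robot time was 17.5 s of the 48 s limit. The cameras show it fully down, but I had no direct reading that the jaw closed.

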